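Bring the amber bottle round to the front of the carousel and hold it there

ROBOT

A 6-joint arm with a two-finger parallel gripper is mounted at the origin on a cart in front of the work surface, level with it; the furniture and walls round the work are solid. World frame = base frame: x ahead of the robot, y to its left, z up, the work surface at z = 0. Lengths are in mm, angles in rad, forces in N, time in s.
With the tool pointing down it reaches from about 350 to 1000 mm from the base axis. Payload 7.1 kg.
Tool frame: the origin (TCP) lies between the finger pads, 19 mm behind the fingertips; this is the grasp point; z points along the fingers, y is the line along which they close (so a half turn about z gives the same grasp; the last joint's range is limited). The gripper opens to 85 mm and grips with 20 to 120 N. Pads are 22 mm wide; open, the fingers measure 114 mm over their backs; the gripper's body (76 mm by 85 mm) begins 54 mm behind the grasp point. The pads swing forward as they close: fully open they stand 13 mm farther back than shut.
Start: joints at [-1.215, 0.423, 1.63, -0, 1.089, -0.019], TCP at [228.82, -581.589, 250.019] pointing down, gripper open.
Joint ranges: [-3, 3], [-0.9, 2.11], [0.09, 2.58], [-1.31, 4.45], [0.11, 2.69], [-2.54, 2.54]. Speed limits (rad/s): [2.39, 2.39, 3.01, 3.14, 3.14, 3.14].

INTERFACE

Orientations are given as a unit quaternion [w, x, y, z].
In Python, from cell import manip gives the robot as it stands.
- The arm moves only by the tool drive_tool, never from a script. Its argument "increments" is a list of rows, each a list of 7 numbers: the shift along the tool's x, y, z in mm, then the turn, a rotation vector about the tool's x, y, z in degrees, then the finger opening in mm, from 0 to 85.4. In form: [[tx, ty, tz, rx, ry, rz, claw], ...]. A call has 1 to 5 rows; each row shifts and turns the commanded pose from where the row before left it, along the tool's axes as they then stand; what a row does not reach is not made up. A row lasts 1/12 s, in which the tool goes at most 41.7 mm and 7.16 degrees, less where a joint would pass 70% of its speed; a pose out of reach is approached as far as the arm can. A call with a gripper value outside its range is refused whole. The fingers move at their own pace and stop on an object; the grip force is fixed at half the most. Time passes only in rows, so rows that do not move let the fingers close. It gives the time, the measured TCP pose, the force, the opening and the grip force at its end, in the units of the state.
- manip.state(): the state, without advancing time (a new reading comes with each control period).
- manip.get_image(name): name is "scene" or "top" or "wrist"; returns the picture (384x512x3 uint8, blue, green, red); there is no depth.
- manip.camera_params(name): a dict with "vfov" (degrees; the focal length in pixels is half the picture's height over the tangent of half this angle, whatever the lens; pixels are square), "cx", "cy" (the principal point, pixels), "R" (3x3) and "t" (3): a world point X has camera coordinates R X + t. Camera axes: x right, y down, z forward; pixel columns grow to the right and rows downward; lengths in mm; the calibration is good to about 2 mm. A picture is of the moment at which its call begins: read the wrist's pose just before it. camera_params takes no time and is no camera call; for the wrist camera it gives the pose at the moment of the call.
- manip.job_done(): hands the job in; it is judged then, once.
The state is a dict: "clock": time; "joint_positions": joint angles; "qvel": joint speeds; "effort": joint torques, N m; "eef_pos": TCP position; "eef_rot": TCP orientation; "wrist_force": force on the tool from outside, world axes, zero at the start; "moment": the same for the moment, N m; "finger_gap": finger opening in mm; "finger_force": force on a finger pad.
Only numpy, scipy, OpenCV 4.12 (cv2) and the standard library are available. Lean on these libraries where they do the work, as an engineer would, in place of code of your own. Each camera call takes 0.05 s, during which the arm holds its last target. There are 200 camera calls.

TASK

Turn the bottle carousel by its black knob, without spinning it fast, until the amber bottle clicks into place right at the red front pointer, and finish still gripping the knob so that the turntable is held still for a colleague to take the bottle. All five bottles must stay upright in their cups: do not touch them, and leave the other things on the worktop where they are.

Things in the scene. Friction and masses are not known exactly. Their poses are not given: they have to be found in the camera images.
- foot: round grey foot of the bottle carousel, 180 mm across, 12 mm high, fixed to the worktop; origin on the carousel's upright turning axis at worktop height; its own -x axis points to the red front pointer
- front_mark (a point): the red pointer on a grey tongue (30 mm wide) that sticks out of the foot on the side towards the robot; the point is on the pointer's top, 98 mm from the turning axis, 13 mm above the worktop
- carousel_turn (a joint): angle of the turntable (rad): 0 at the start, grows counter-clockwise seen from above, range -6.5 to 6.5. Five click stops 72 degrees apart, each with one cup exactly at the pointer; it starts in one. Leaving or entering a stop takes about 0.3 N m; within about 4 degrees it pulls itself in, elsewhere it turns easily and stays where it is left
- turntable: the turning part with knob, column and cups; origin on the axis at worktop height. The white disc is 176 mm across, its top 24 mm above the worktop, and has five clear cups 72 degrees apart (42 mm across outside, rims 40 mm above the worktop, centres 64 mm from the axis), each with a bottle standing loose in it with 2 to 3 mm of play. Bottles reach at most 126 mm above the worktop
- knob_grip (a point): the round black ribbed knob on top of the carousel's steel column, to be gripped from above: 40 mm across, 34 mm high, from 148 to 182 mm above the worktop; the point lies on the turning axis 166 mm above the worktop, mid-height of the knob. The knob is fixed to the turntable and turns with it
- amber_bottle: the wanted bottle: amber-brown body with a coloured label, black neck and black rubber teat; 33 mm across, 102 mm tall; stands loose in a cup of the carousel, underside 24 mm above the worktop; origin at the centre of its underside
- white_bottle: small white squeeze bottle with a white cap, 32 mm across, 82 mm tall; starts in the front cup; stands loose in a cup of the carousel, underside 24 mm above the worktop; origin at the centre of its underside
- black_bottle: small white squeeze bottle with a black cap, 34 mm across, 80 mm tall; stands loose in a cup of the carousel, underside 24 mm above the worktop; origin at the centre of its underside
- teal_bottle: small white squeeze bottle with a teal cap, 32 mm across, 74 mm tall; stands loose in a cup of the carousel, underside 24 mm above the worktop; origin at the centre of its underside
- blue_bottle: small white squeeze bottle with a blue cap, 34 mm across, 86 mm tall; stands loose in a cup of the carousel, underside 24 mm above the worktop; origin at the centre of its underside
- cream_jar: white jar with black lid, 72 mm across, 86 mm tall; a bystander, origin at the centre of its underside
- cup: white measuring cup, 64 mm across, 61 mm tall; a bystander, origin at the centre of its underside
- roll_on: dark blue roll-on bottle with a gold cap, 36 x 42 mm, 106 mm tall; a bystander, origin at the centre of its underside
Things that resemble listed ones, but are neither listed nor needed, are in the scene too. Leave any green look-alike of the teal_bottle alone.

How it is judged (in metres and radians):
On the way, in this order (a step that is already met when the one before it is completed fails the run):
1. the turntable has been turned out of its first click stop by the gripped knob (contact force between the fingers and turntable above 2 N and distance between the grasp point and knob_grip below 0.025 m and (value of joint carousel_turn above 0.3 rad or value of joint carousel_turn below -0.3 rad)), for 0.1 s.
2. the amber bottle stands at the red pointer, the knob gripped and the turntable still (x of amber_bottle in the frame of foot below -0.05 m and y of amber_bottle in the frame of foot between -0.008 and 0.008 m and contact force between the fingers and turntable above 2 N and distance between the grasp point and knob_grip below 0.025 m and velocity of joint carousel_turn between -0.05 and 0.05 rad/s), for 0.4 s.
At the end, for the whole second after the job is handed in: Amber bottle on the pointer's side, within 8 mm sideways of the line axis-pointer; fingers grip the knob (over 2 N, TCP within 25 mm of its middle); turntable under 0.05 rad/s; all bottles upright (0.2 rad) in their cups (55 to 73 mm from the axis, underside 18 to 32 mm up) (all of step 2 and horizontal distance between amber_bottle and foot between 0.055 and 0.073 m and height (world z) of amber_bottle between 0.018 and 0.032 m and angle between each of amber_bottle, white_bottle, black_bottle, teal_bottle, blue_bottle's own z axis and vertical below 0.2 rad and horizontal distance between white_bottle and foot between 0.055 and 0.073 m and height (world z) of white_bottle between 0.018 and 0.032 m and horizontal distance between black_bottle and foot between 0.055 and 0.073 m and height (world z) of black_bottle between 0.018 and 0.032 m and horizontal distance between teal_bottle and foot between 0.055 and 0.073 m and height (world z) of teal_bottle between 0.018 and 0.032 m and horizontal distance between blue_bottle and foot between 0.055 and 0.073 m and height (world z) of blue_bottle between 0.018 and 0.032 m); the arm keeps its last pose, push and grip.
It fails at once if a bottle tips over or leaves its cup (angle between any of amber_bottle, white_bottle, black_bottle, teal_bottle, blue_bottle's own z axis and vertical above 0.5 rad or height (world z) of any of amber_bottle, white_bottle, black_bottle, teal_bottle, blue_bottle above 0.045 m).
It fails at once if the robot touches a bottle (more than 1 N) (contact force between any of the fingers, the arm and amber_bottle above 1 N or contact force between any of the fingers, the arm and white_bottle above 1 N or contact force between any of the fingers, the arm and black_bottle above 1 N or contact force between any of the fingers, the arm and teal_bottle above 1 N or contact force between any of the fingers, the arm and blue_bottle above 1 N).
It fails at once if the jar, cup or roll-on bottle is moved by more than 15 mm (distance of any of cream_jar, cup, roll_on from where it was at the start of the episode above 0.015 m).
It fails at once if the turntable is spun faster than 4 rad/s (velocity of joint carousel_turn above 4 rad/s or velocity of joint carousel_turn below -4 rad/s).
It also fails if it takes over 51 s, if anything falls off the work surface, if the arm or the gripper's body presses on something with over 40 N, if the wrist force passes 120 N, or if a joint passes its speed limit or range.

## Working session

There is one attempt and no reset: what is moved stays moved. The work goes in short steps, Python scripts to look and compute and a tool call to move; the robot and the scene stay as the last step left them, time stands still between calls to the robot, and variables do not carry over. Pictures are saved under pics/ and viewed, at most 10 in all, crops included, and the job is handed in when it is done.

Besides the shell and the picture viewer there is one more tool, called after "Emit:" as name(argument=value, ...) on one line, values as JSON. drive_tool: Moves the arm, as the interface text tells. Its arguments: {"type":"object","properties":{"increments":{"type":"array"}},"required":["increments"]}

```bash
mkdir -p pics; python3 - <<'E'
from cell import manip
import cv2,numpy as np
s=manip.state();print(s)
for n in("scene","top"):
    cv2.imwrite(f"pics/{n}0.png",manip.get_image(n)); p=manip.camera_params(n); print(n,p)
E
```

```text
{'clock': 0.0, 'joint_positions': array([-1.21499799e+00,  4.23874145e-01,  1.63068490e+00, -2.42681533e-05,
        1.08857604e+00, -1.90000373e-02]), 'qvel': array([ 0.00146415, -0.00106996,  0.00026168,  0.00013224, -0.00016139,
       -0.00108802]), 'effort': array([-2.92694367e-04, -5.57385707e+01, -2.81747246e+01, -6.01675015e-05,
        7.35677546e-03, -2.99308226e-05]), 'eef_pos': array([ 228.64362067, -581.12801205,  249.22686463]), 'eef_rot': array([-7.58508548e-04,  9.82490758e-01,  1.86309732e-01, -1.39853717e-04]), 'wrist_force': array([-0.20811113, -0.75704356,  0.10856751]), 'moment': array([ 0.0361354 ,  0.01807279, -0.01194881]), 'finger_force': 0.0, 'finger_gap': 85.5240904548377}
scene {'vfov': 43.95024123534519, 'cx': 250.0028966691736, 'cy': 193.89049513654777, 'R': array([[-0.66598475, -0.7458328 ,  0.01406227],
       [-0.56130181,  0.48861507, -0.66797874],
       [ 0.49132942, -0.45275683, -0.74404748]]), 't': array([ 512.16322063,  233.89392615, 1347.22689407])}
top {'vfov': 44.95528043624672, 'cx': 253.46519004311494, 'cy': 185.24577839251492, 'R': array([[ 0.33653275, -0.9415534 , -0.01492978],
       [-0.80336193, -0.27879631, -0.52619601],
       [ 0.49127927,  0.1890762 , -0.85023224]]), 't': array([  54.09528449,  557.70222176, 1423.42885445])}
```

View pics/scene0.png

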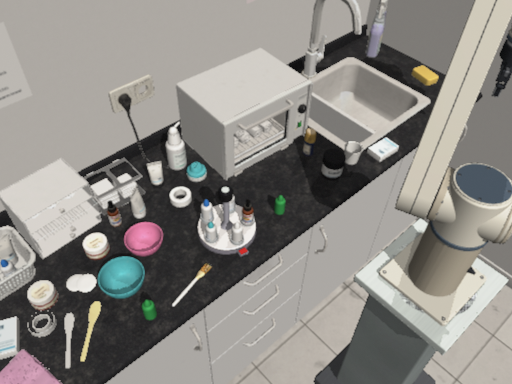

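View pics/top0.png

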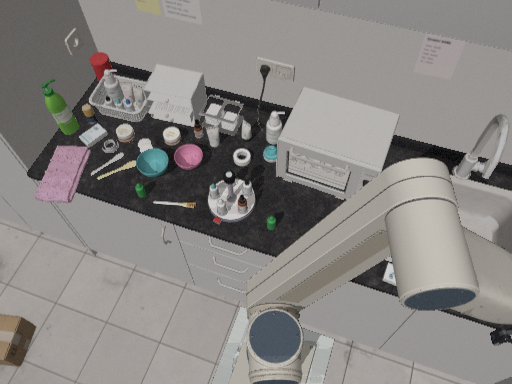

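The carousel is at about (227,228) in scene and (231,203) in top, with its red pointer at (243,252) and (217,220). I'll enlarge both views.

```bash
python3 - <<'E'
import cv2,numpy as np
a=cv2.imread("pics/scene0.png")[175:265,185:285]; b=cv2.imread("pics/top0.png")[160:240,190:290]
a=cv2.resize(a,None,fx=6,fy=6,interpolation=3)
b=cv2.resize(b,None,fx=6,fy=6,interpolation=3)
cv2.imwrite("pics/a.png",a);cv2.imwrite("pics/b.png",b)
E
```

```text
(no output)
```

View pics/a.png

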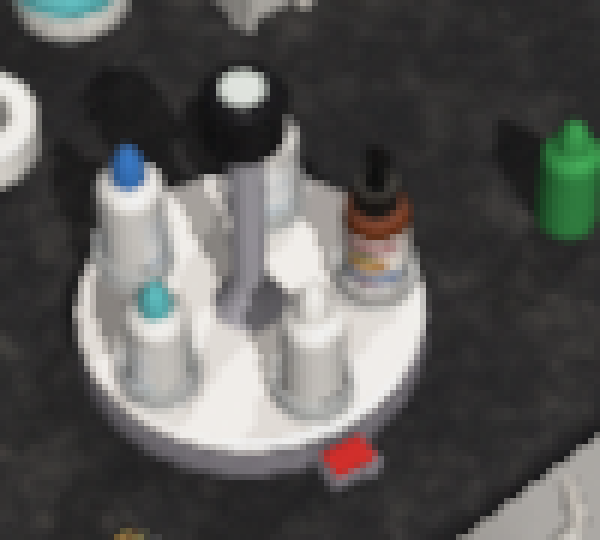

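View pics/b.png

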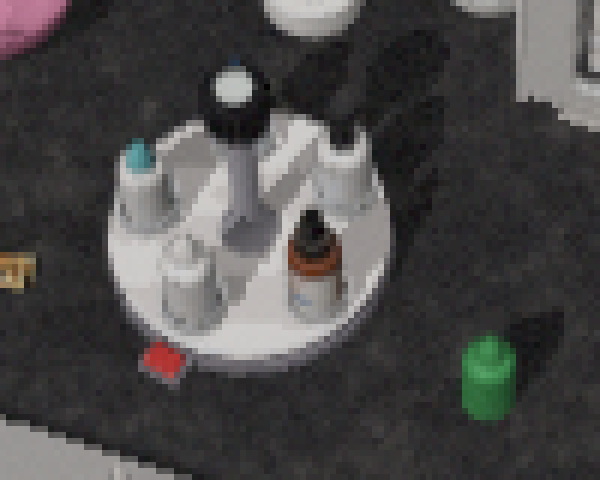

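Two bottles could matter here, plus the look-alike:
- **Amber bottle:** amber-brown body, label and black teat, at scene (248,214) and top (242,205). It fits the description and is confirmed in both crops. It stands one cup counter-clockwise of the white front bottle.
- **Green look-alike:** at scene (280,204), off the carousel, so I'll leave it alone.

The turntable therefore needs to turn about -72°. The knob's top is at crop a (242,88) and crop b (235,87), and the pointer is at a (350,456) and b (165,360).

```bash
cat > h.py <<'E'
import numpy as np
from scipy.spatial.transform import Rotation as Ro
def ray(p,u,v):
    f=192/np.tan(np.radians(p["vfov"]/2)); d=np.array([(u-p["cx"])/f,(v-p["cy"])/f,1]); R=np.array(p["R"])
    return -R.T@p["t"],R.T@d
def atz(p,u,v,z):
    o,d=ray(p,u,v); return o+d*(z-o[2])/d[2]
def proj(p,X):
    f=192/np.tan(np.radians(p["vfov"]/2)); c=np.array(p["R"])@X+p["t"]; return c[:2]/c[2]*f+[p["cx"],p["cy"]]
def rot(s): return Ro.from_quat(np.roll(s["eef_rot"],-1))
E
python3 - <<'E'
from cell import manip
from h import *
P={n:manip.camera_params(n) for n in("scene","top")}
O={"scene":(185,175),"top":(190,160)}
L={"knob":(182,(242,88),(235,87)),"mark":(13,(350,456),(165,360)),"amber_teat":(124,(377,155),(311,215)),"white_top":(104,(312,290),(187,242))}
for k,(z,a,b) in L.items():
    for n,c in(("scene",a),("top",b)):
        print(k,n,atz(P[n],*[(c[i]+.5)/6-.5+O[n][i] for i in(0,1)],z).round(1))
s=manip.state(); print(rot(s).as_matrix().round(3))
E
```

```text
knob scene [508.9 328.5 182. ]
knob top [509.2 326.  182. ]
mark scene [410.7 347.8  13. ]
mark top [411.5 344.2  13. ]
amber_teat scene [475.  274.8 124. ]
amber_teat top [475.7 269.7 124. ]
white_top scene [445.3 341.5 104. ]
white_top top [445.7 336.2 104. ]
[[ 0.931  0.366 -0.   ]
 [ 0.366 -0.931  0.001]
 [ 0.    -0.001 -1.   ]]
```

```bash
python3 - <<'E'
from cell import manip
from h import *
p=manip.camera_params("top");q=manip.camera_params("scene")
for u,v in((280,176),(357,195)): print(atz(p,u,v,0).round())
for u,v in((248,168),(307,133)): print(atz(q,u,v,0).round())
for z in(180,220,260):
  print(z,atz(p,378,158,z).round(),atz(q,307,88,z).round(), atz(p,290,125,z).round(),atz(q,232,120,z).round())
E
```

```text
[673. 189.   0.]
[ 687. -109.    0.]
[664. 103.   0.]
[ 658. -182.    0.]
180 [ 742. -139.  180.] [ 688. -187.  180.] [783. 193. 180.] [726. 119. 180.]
220 [ 711. -136.  220.] [ 652. -143.  220.] [751. 185. 220.] [688. 150. 220.]
260 [ 681. -134.  260.] [ 616. -100.  260.] [719. 177. 260.] [650. 182. 260.]
```

Emit:
drive_tool(increments=[[0,-34,0,0,0,0,85],[0,-34,0,0,0,0,85],[0,-34,0,0,0,0,85],[0,-34,0,0,0,0,85],[0,-34,0,0,0,0,85]])

```text
clock: 0.52
eef_pos: [165.9, -421.5, 249.5]
eef_rot: [-0.0, 0.982, 0.186, -0.0]
wrist_force: [-0.1, 0.3, 0.9]
finger_gap: 85.0
finger_force: 0.0
```

The oven front is at x≈660, so a sweep at radius 450 clears it.

Emit:
drive_tool(increments=[[39,-1.7,0,0,0,-5,85],[39,-1.7,0,0,0,-5,85],[39,-1.7,0,0,0,-5,85],[39,-1.7,0,0,0,-5,85],[39,-1.7,0,0,0,-5,85]])

```text
clock: 0.93
eef_pos: [328.6, -314.2, 250.1]
eef_rot: [0.0, 0.918, 0.396, 0.0]
wrist_force: [0.6, -0.8, -0.2]
finger_gap: 85.0
finger_force: 0.0
```

Emit:
drive_tool(increments=[[39,-1.7,0,0,0,-5,85],[39,-1.7,0,0,0,-5,85],[39,-1.7,0,0,0,-5,85],[39,-1.7,0,0,0,-5,85],[39,-1.7,0,0,0,-5,85]])

```text
clock: 1.35
eef_pos: [428.0, -147.5, 250.0]
eef_rot: [0.0, 0.81, 0.586, 0.0]
wrist_force: [-0.3, -0.9, -0.4]
finger_gap: 84.7
finger_force: 0.0
```

Emit:
drive_tool(increments=[[39,-1.7,0,0,0,-5,85],[39,-1.7,0,0,0,-5,85],[39,-1.7,0,0,0,-5,85],[39,-1.7,0,0,0,-5,85],[39,-1.7,0,0,0,-5,85]])

```text
clock: 1.77
eef_pos: [447.6, 45.4, 250.0]
eef_rot: [0.0, 0.664, 0.747, 0.0]
wrist_force: [1.3, 0.9, -0.9]
finger_gap: 84.8
finger_force: 0.0
```

Emit:
drive_tool(increments=[[39,-1.7,0,0,0,-5,85],[39,-1.7,0,0,0,-5,85],[39,-1.7,0,0,0,-5,85],[39,-1.7,0,0,0,-5,85],[0,0,0,0,0,-2,85]])

```text
clock: 2.18
eef_pos: [400.8, 197.2, 249.8]
eef_rot: [-0.001, 0.507, 0.862, 0.0]
wrist_force: [-0.5, -0.4, -0.5]
finger_gap: 84.8
finger_force: 0.0
```

```bash
cat > go.py <<'E'
from cell import manip
from h import *
import sys
T=np.array([float(a) for a in sys.argv[1:4]])
s=manip.state();R=rot(s).as_matrix()
print(s["clock"],s["eef_pos"].round(1),"need tool xyz",(R.T@(T-s["eef_pos"])).round(1),"j",s["joint_positions"].round(2),"yaw x",np.degrees(np.arctan2(R[1,0],R[0,0])).round(1))
E
python3 go.py 509 327 250
```

```text
2.1833 [400.8 197.2 249.8] need tool xyz [ 6.100e+01  1.576e+02 -1.000e-01] j [ 0.43  0.16  2.01  0.    0.98 -0.08] yaw x 119.0
```

Emit:
drive_tool(increments=[[12,31.5,0,0,0,0,85],[12,31.5,0,0,0,0,85],[12,31.5,0,0,0,0,85],[12,31.5,0,0,0,0,85],[12,31.5,0,0,0,0,85]])

```text
clock: 2.6
eef_pos: [513.8, 321.6, 249.6]
eef_rot: [-0.0, 0.511, 0.859, -0.0]
wrist_force: [1.6, -1.4, 0.1]
finger_gap: 84.9
finger_force: 0.0
```

Emit:
drive_tool(increments=[[0,0,0,0,0,0,85],[0,0,0,0,0,0,85]])

```text
clock: 2.77
eef_pos: [513.5, 321.2, 249.1]
eef_rot: [-0.0, 0.511, 0.86, -0.001]
wrist_force: [-0.1, -0.2, -0.5]
finger_gap: 84.7
finger_force: 0.0
```

```bash
python3 - <<'E'
from cell import manip
from h import *
import cv2
p=manip.camera_params("wrist"); im=manip.get_image("wrist")
print("expected knob px",proj(p,np.array([509,327,182])), "TCP px",proj(p,manip.state()["eef_pos"]))
cv2.imwrite("pics/w1.png",im)
E
python3 go.py 509 327 166
```

```text
expected knob px [247.74587533 202.54100672] TCP px [245.74710609 263.26395869]
2.8167 [512.6 320.1 249. ] need tool xyz [ 7.8  0.3 83. ] j [ 0.54  0.4   1.68 -0.    1.07  0.04] yaw x 118.5
```

View pics/w1.png

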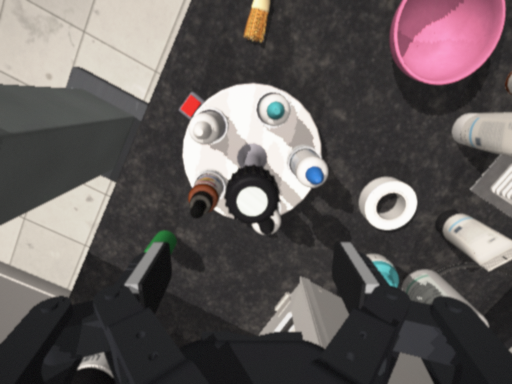

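The wrist view shows the knob cap at (253,202), about 5 px from where I predicted. The pointer is at (190,104), with white in front at (207,126) and amber next counter-clockwise at (202,198). I'll refine the position and descend.

```bash
python3 - <<'E'
from cell import manip
from h import *
p=manip.camera_params("wrist")
k=atz(p,253,202,182); m=atz(p,190,104,13); print(k,m)
E
python3 go.py 509.5 330 166
```

```text
[511.19655684 328.13892889 182.        ] [412.62336402 348.6311738   13.        ]
2.8167 [512.6 320.1 249. ] need tool xyz [10.2  2.1 83. ] j [ 0.54  0.4   1.68 -0.    1.07  0.04] yaw x 118.5
```

Emit:
drive_tool(increments=[[8,1.5,0,0,0,0,85],[0,0,25,0,0,0,85],[0,0,25,0,0,0,85],[0,0,20,0,0,0,85],[0,0,13,0,0,0,85]])

```text
clock: 3.23
eef_pos: [508.9, 327.0, 165.2]
eef_rot: [-0.001, 0.512, 0.859, -0.001]
wrist_force: [0.0, 0.0, 0.8]
finger_gap: 85.4
finger_force: 0.0
```

Emit:
drive_tool(increments=[[0,0,0,0,0,0,60],[0,0,0,0,0,0,45],[0,0,0,0,0,0,38],[0,0,0,0,0,0,30],[0,0,0,0,0,0,20]])

```text
clock: 3.65
eef_pos: [510.2, 327.8, 168.8]
eef_rot: [-0.0, 0.512, 0.859, -0.0]
wrist_force: [-6.4, -3.1, 7.8]
finger_gap: 38.4
finger_force: 60.3
```

Emit:
drive_tool(increments=[[0,0,0,0,0,0,20],[0,0,0,0,0,0,20],[0,0,0,0,0,0,20],[0,0,0,0,0,0,20],[0,0,0,0,0,0,20]])

```text
clock: 4.07
eef_pos: [510.2, 327.8, 168.8]
eef_rot: [-0.0, 0.512, 0.859, -0.0]
wrist_force: [-5.6, -2.5, 7.4]
finger_gap: 38.9
finger_force: 60.3
```

Gripped at 60 N. I'll turn clockwise from above (tool +z) at about 4° per row.

Emit:
drive_tool(increments=[[0,0,0,0,0,3,20],[0,0,0,0,0,4,20],[0,0,0,0,0,4,20],[0,0,0,0,0,4,20],[0,0,0,0,0,4,20]])

```text
clock: 4.48
eef_pos: [509.8, 327.7, 168.8]
eef_rot: [-0.0, 0.648, 0.762, -0.001]
wrist_force: [-8.4, -3.6, 9.9]
finger_gap: 38.6
finger_force: 60.5
```

Emit:
drive_tool(increments=[[0,0,0,0,0,4,20],[0,0,0,0,0,4,20],[0,0,0,0,0,4,20],[0,0,0,0,0,4,20],[0,0,0,0,0,4,20]])

```text
clock: 4.9
eef_pos: [509.3, 327.7, 168.8]
eef_rot: [-0.0, 0.77, 0.638, -0.001]
wrist_force: [-9.6, -3.3, 10.5]
finger_gap: 38.9
finger_force: 60.6
```

Emit:
drive_tool(increments=[[0,0,0,0,0,4,20],[0,0,0,0,0,4,20],[0,0,0,0,0,4,20],[0,0,0,0,0,4,20],[0,0,0,0,0,4,20]])

```text
clock: 5.32
eef_pos: [508.9, 327.8, 168.8]
eef_rot: [-0.0, 0.869, 0.495, -0.001]
wrist_force: [-12.2, -2.8, 11.1]
finger_gap: 38.7
finger_force: 60.7
```

Emit:
drive_tool(increments=[[0,0,0,0,0,4,20],[0,0,0,0,0,4,20],[0,0,0,0,0,4,20],[0,0,0,0,0,1,20],[0,0,0,0,0,0,20]])

```text
clock: 5.73
eef_pos: [508.7, 328.0, 168.8]
eef_rot: [-0.0, 0.919, 0.394, -0.002]
wrist_force: [-12.2, -1.3, 11.7]
finger_gap: 38.9
finger_force: 60.7
```

Emit:
drive_tool(increments=[[0,0,0,0,0,0,20],[0,0,0,0,0,0,20],[0,0,0,0,0,0,20],[0,0,0,0,0,0,20],[0,0,0,0,0,0,20]])

```text
clock: 6.15
eef_pos: [508.7, 328.0, 168.8]
eef_rot: [-0.0, 0.919, 0.395, -0.002]
wrist_force: [-12.6, -1.4, 11.4]
finger_gap: 38.6
finger_force: 60.7
```

```bash
python3 - <<'E'
from cell import manip
import cv2
from h import *
s=manip.state();print(s["moment"],s["joint_positions"].round(2))
p=manip.camera_params("wrist")
a=manip.get_image("scene")[165:265,185:285];b=manip.get_image("wrist")
X=np.array([510,327.8,0]);u=np.array([412,347.5,0])-X;u/=np.linalg.norm(u)
cv2.imwrite("pics/end.png",np.hstack([cv2.resize(a,(384,384),interpolation=3),cv2.resize(b,None,fx=.8,fy=.8)[:, :] if 0 else b[:,:400]]))
print("teat px expected",proj(p,X+64*u+[0,0,126]),"cap px at +-8mm",[proj(p,X+64*u+d*np.array([-u[1],u[0],0])+[0,0,126]).round(1) for d in(-8,8)])
print("mark",proj(p,X+98*u+[0,0,13]))
E
python3 go.py 510 328 166
```

```text
[-0.45904058  1.6491241   0.08996476] [0.55 0.5  1.73 0.   0.92 1.31]
teat px expected [173.40391699 271.92616082] cap px at +-8mm [array([166.3, 263.4]), array([180.3, 280.3])]
mark [175.91336743 225.3564985 ]
6.25 [508.6 328.  168.8] need tool xyz [1.  1.  2.8] j [0.55 0.5  1.73 0.   0.92 1.31] yaw x 46.5
```

View pics/end.png

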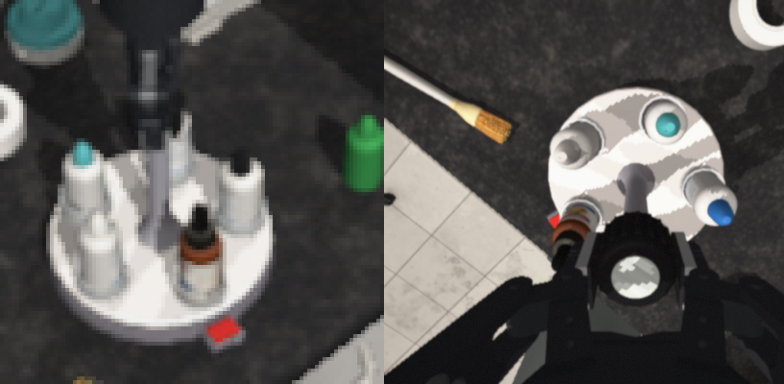

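In the end picture the amber bottle stands in front by the pointer: its teat is at crop (200,212) and the pointer at (224,331). I'll check the alignment numerically with an overlay of predicted axis lines.

```bash
python3 - <<'E'
from cell import manip
import cv2
from h import *
out=[]
X=np.array([509.5,327.5,0]);a0=np.arctan2(20,-98)
for n,(x0,y0),w in(("scene",(205,190),50),("top",(200,170),60)):
    p=manip.camera_params(n); im=manip.get_image(n); k=400//w
    c=cv2.resize(im[y0:y0+w,x0:x0+w],None,fx=k,fy=k,interpolation=3)
    for d,col in((-7,(0,255,255)),(0,(0,255,0)),(7,(255,0,255))):
        u=np.array([np.cos(a0+np.radians(d)),np.sin(a0+np.radians(d)),0])
        for r,z in((64,126),(64,24)):
            q=(proj(p,X+r*u+[0,0,z])-[x0,y0]+.5)*k-.5
            cv2.circle(c,tuple(int(v) for v in q.round()),3,col,-1)
    q=(proj(p,X+98*np.array([np.cos(a0),np.sin(a0),0])+[0,0,13])-[x0,y0]+.5)*k-.5
    cv2.circle(c,tuple(int(v) for v in q.round()),3,(0,255,0),-1)
    out.append(cv2.resize(c,(400,400)))
cv2.imwrite("pics/chk.png",np.hstack(out))
E
```

```text
(no output)
```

View pics/chk.png

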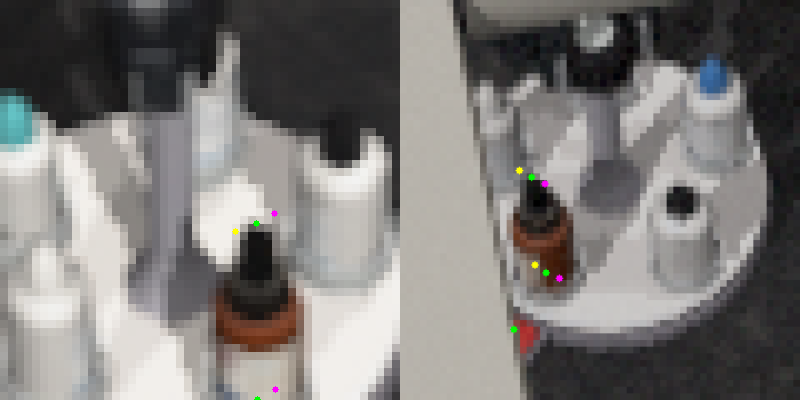

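The amber bottle is within about 2.5° of the pointer line (scene teat (257,235) against green (257,224); top teat (538,185) against green (531,178)). I'll ease the grip briefly so the click stop centres it exactly, then grip again.

Emit:
drive_tool(increments=[[0,0,0,0,0,0,46],[0,0,0,0,0,0,46],[0,0,0,0,0,0,46],[0,0,0,0,0,0,46],[0,0,0,0,0,0,46]])

```text
clock: 6.77
eef_pos: [511.1, 328.2, 167.3]
eef_rot: [-0.0, 0.919, 0.394, 0.0]
wrist_force: [0.3, 0.2, -0.5]
finger_gap: 46.1
finger_force: 0.0
```

Emit:
drive_tool(increments=[[0,0,0,0,0,0,46],[0,0,0,0,0,0,46],[0,0,0,0,0,0,40],[0,0,0,0,0,0,30],[0,0,0,0,0,0,20]])

```text
clock: 7.18
eef_pos: [509.7, 329.1, 167.5]
eef_rot: [-0.001, 0.919, 0.394, -0.001]
wrist_force: [-5.4, 3.7, 5.4]
finger_gap: 39.1
finger_force: 59.6
```

Emit:
drive_tool(increments=[[0,0,0,0,0,0,20],[0,0,0,0,0,0,20],[0,0,0,0,0,0,20],[0,0,0,0,0,0,20],[0,0,0,0,0,0,20]])

```text
clock: 7.6
eef_pos: [509.7, 329.1, 167.6]
eef_rot: [-0.001, 0.919, 0.394, -0.001]
wrist_force: [-6.5, 3.8, 6.1]
finger_gap: 38.4
finger_force: 59.6
```

Emit:
drive_tool(increments=[[0,0,0,0,0,0,20],[0,0,0,0,0,0,20],[0,0,0,0,0,0,20],[0,0,0,0,0,0,20],[0,0,0,0,0,0,20]])

```text
clock: 8.02
eef_pos: [509.7, 329.1, 167.6]
eef_rot: [-0.001, 0.919, 0.394, -0.0]
wrist_force: [-5.7, 4.2, 5.8]
finger_gap: 38.8
finger_force: 59.6
```

```bash
python3 - <<'E'
from cell import manip
import cv2
from h import *
X=np.array([509.5,327.5,0]);a0=np.arctan2(20,-98)
n="scene";x0,y0,w=200,180,80
p=manip.camera_params(n); im=manip.get_image(n); k=7
c=cv2.resize(im[y0:y0+w,x0:x0+w],None,fx=k,fy=k,interpolation=3)
for d,col in((-7,(0,255,255)),(0,(0,255,0)),(7,(255,0,255))):
    u=np.array([np.cos(a0+np.radians(d)),np.sin(a0+np.radians(d)),0])
    for r,z in((64,126),(64,24),(98,13)):
        q=(proj(p,X+r*u+[0,0,z])-[x0,y0]+.5)*k-.5
        cv2.circle(c,tuple(int(v) for v in q.round()),3,col,-1)
cv2.imwrite("pics/chk2.png",c)
print(manip.state()["moment"])
E
```

```text
[ 0.81801999  1.12685909 -0.0267677 ]
```

View pics/chk2.png

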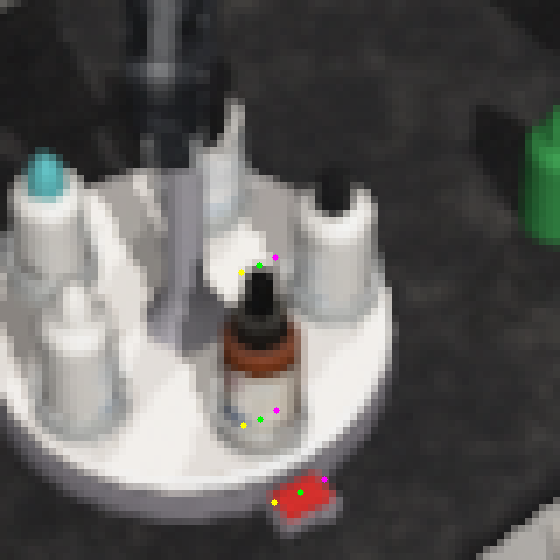

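The final picture shows the amber bottle upright at (261,360), on the pointer line to the red mark at (303,496). The other bottles are upright and the knob is gripped at 60 N with almost no twist. I'll hand it in.

```bash
python3 -c "
from cell import manip
print(manip.job_done())"
```

```text
the job is handed in; nothing more can be done
None
```

I turned the carousel one stop clockwise and handed the job in at about 8 s: the amber bottle is at the red pointer, the knob is held at about 60 N, and the bottles in view are upright; the verdict wasn't shown.

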